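# Put the frit jars back on their colour stations

### The arm

A 6-joint arm with a two-finger parallel gripper is mounted at the origin on a cart in front of the work surface, level with it; the furniture and walls round the work are solid. World frame = base frame: x ahead of the robot, y to its left, z up, the work surface at z = 0. Lengths are in mm, angles in rad, forces in N, time in s.
With the tool pointing down it reaches from about 400 to 925 mm from the base axis. Payload 12.5 kg.
Tool frame: the origin (TCP) lies between the finger pads; the fingertips stand 19 mm ahead of it and the grasp point (between the pads) is the TCP (env.nose_length is the distance from the TCP to the fingertips, in mm); z points along the fingers, y is the line along which they close (so a half turn about z gives the same grasp; the last joint's range is limited). The gripper opens to 95 mm and grips with 3 to 60 N. Pads are 20 mm wide; open, the fingers measure 119 mm over their backs; the gripper's body (75 mm by 180 mm) begins 59 mm behind the grasp point.
Start: joints at [-1.307, 0.491, 1.559, -0, 1.092, -0.106], TCP at [225.916, -582.758, 233.661] pointing down, gripper open.
Joint ranges: [-3.1, 3.1], [-0.84, 2.19], [0.05, 2.79], [-1.13, 4.28], [0.06, 2.93], [-2.69, 2.69]. Speed limits (rad/s): [2.22, 2.22, 2.79, 3.14, 3.14, 3.14].

### API

Orientations are given as [roll, pitch, yaw] about the fixed x, y, z axes, in that order (R = Rz(yaw) Ry(pitch) Rx(roll)).
In Python, from cell import env gives the robot as it stands. The module is installed in compiled form; this text tells all that it offers.
- The arm moves only by the tool drive_tool, never from a script. Its argument "rows" is a list that holds one entry, the list of rows, each a list of 7 numbers: the shift along the tool's x, y, z scaled (see below), then the turn, a rotation vector about the tool's x, y, z scaled (see below), then the opening, from 0 (shut) to 1 (fully open). In form: [[[tx, ty, tz, ax, ay, az, jaw], ...]]. A call has 1 to 5 rows; each row shifts and turns the commanded pose from where the row before left it, along the tool's axes as they then stand; what a row does not reach is not made up. The controller multiplies each number of a shift by 250 mm and each number of a turn by 180 degrees. A row lasts 1/8 s, in which the tool goes at most 62.5 mm and 10.7 degrees, less where a joint would pass 70% of its speed; a pose out of reach is approached as far as the arm can. A call with a number of a shift or a turn outside -1 to 1 is refused whole. A call with a gripper value outside its range is refused whole. The fingers move at their own pace and stop on an object; the grip force is fixed at half the most. Time passes only in rows, so rows that do not move let the fingers close. It gives the time, the measured TCP pose, the force, the opening and the grip force at its end, in the units of the state.
- env.state(): the state, without advancing time (a new reading comes with each control period).
- env.read_camera(name): name is "side" or "top"; returns a dict with "color" (384x512x3 uint8, blue, green, red), "camera_matrix" (3x3 intrinsics, pixels), "pose" (4x4, takes a point from camera to world coordinates). Camera axes: x right, y up, looking along -z (the intrinsics and any distortion apply to the point x, -y, -z); pixel columns grow to the right and rows downward; lengths in mm; the calibration is good to about 2 mm. A picture is of the moment at which its call begins. There is no depth.
- env.job_done(): hands the job in; it is judged then, once.
Trained networks look in a picture, given as the dict that the camera call returned (one of the last four; its "shot" number tells which), for a name from the list of things; names that differ only in an ending like _2 or _b are one class to them, and where a whole thing is asked for, a point or a joint stands for the part that bears it (a point fixed in the world has none). Each returns a list of dicts, best first, with "score" (0 to 1); they miss things now and then, are a little off and sometimes report something else, mostly with a low value. They report only what shows in the picture. A call takes as long as a camera call. They do not tell look-alikes from the thing itself.
- env.search_frame(name, picture): "at" ([x, y, z] in mm, in the coordinates of the camera as it stood for that picture, good to about 4 mm: the middle of the surface that is visible of it).
- env.place_of(name, picture): "at" ([x, y, z] in mm, in the coordinates of the camera as it stood for that picture, good to about 4 mm: a listed point, or the origin of a listed thing).
The state is a dict: "t": time; "joints": joint angles; "qvel": joint speeds; "tau": joint torques, N m; "eef_pos": TCP position; "tcp_rot": TCP orientation; "ft_force": force on the tool from outside, world axes, zero at the start; "moment": the same for the moment, N m; "opening": opening from 0.0 (shut) to 1.0 (fully open); "grip_force": force on a finger pad.
Only numpy, scipy, OpenCV 4.12 (cv2) and the standard library are available. Lean on these libraries where they do the work, as an engineer would, in place of code of your own. Each camera call takes 0.05 s, during which the arm holds its last target. There are 200 camera calls.

### The job

The four frit jars have been mixed up: each stands on a station of another colour. Swap them round so that every jar stands in the middle of the station whose colour matches the dot on its lid, using the empty grey station or any clear bit of worktop to park a jar on the way. Keep the jars upright all the time, leave the little bead box standing where it is, and finish with all four jars let go.

Things in the scene. Friction and masses are not known exactly. Their poses are not given: they have to be found in the camera images.
- jar_pink: loose round screw-top jar of pink frit, black lid with a pink paper dot; 37 mm diameter, 48 mm tall plus a 1 mm dot, 60 to 130 g; stands upright on one of the coloured stations, never its own at the start. Lid and body have the same diameter and the lid does not turn or come off. Origin: centre of its underside, z axis up the jar.
- jar_blue: loose round screw-top jar of pale blue frit, white lid with a blue paper dot; 37 mm diameter, 48 mm tall plus a 1 mm dot, 60 to 130 g; stands upright on one of the coloured stations, never its own at the start. Lid and body have the same diameter and the lid does not turn or come off. Origin: centre of its underside, z axis up the jar.
- jar_sand: loose round screw-top jar of pale orange-cream frit, black lid with an orange-yellow paper dot; 37 mm diameter, 48 mm tall plus a 1 mm dot, 60 to 130 g; stands upright on one of the coloured stations, never its own at the start. Lid and body have the same diameter and the lid does not turn or come off. Origin: centre of its underside, z axis up the jar.
- jar_green: loose round screw-top jar of green frit, black lid with a green paper dot; 37 mm diameter, 48 mm tall plus a 1 mm dot, 60 to 130 g; stands upright on one of the coloured stations, never its own at the start. Lid and body have the same diameter and the lid does not turn or come off. Origin: centre of its underside, z axis up the jar.
- station_pink: fixed flat jar station: dark wooden base 78 x 78 x 6 mm with a round pink inlay, 68 mm diameter, whose flat top stands 8 mm above the worktop (no rim). It belongs to the jar with the pink dot. Origin: centre of its underside, on the worktop, z up.
- station_blue: fixed flat jar station: dark wooden base 78 x 78 x 6 mm with a round blue inlay, 68 mm diameter, whose flat top stands 8 mm above the worktop (no rim). It belongs to the jar with the blue dot. Origin: centre of its underside, on the worktop, z up.
- station_sand: fixed flat jar station: dark wooden base 78 x 78 x 6 mm with a round orange-yellow inlay, 68 mm diameter, whose flat top stands 8 mm above the worktop (no rim). It belongs to the jar with the orange-yellow dot. Origin: centre of its underside, on the worktop, z up.
- station_green: fixed flat jar station: dark wooden base 78 x 78 x 6 mm with a round green inlay, 68 mm diameter, whose flat top stands 8 mm above the worktop (no rim). It belongs to the jar with the green dot. Origin: centre of its underside, on the worktop, z up.
- station_grey: fixed flat jar station: dark wooden base 78 x 78 x 6 mm with a round dark grey inlay, 68 mm diameter, whose flat top stands 8 mm above the worktop (no rim). It is the spare one, empty at the start, belongs to no jar. Origin: centre of its underside, on the worktop, z up.
- bead_box: bystander: small loose clear box of black and grey beads, 46 (x) x 16 (y) x 60 (z) mm, standing upright on the worktop among the stations; origin: centre of its underside. Not to be disturbed.
Mind the look-alikes: they are no part of the job. Leave any purple or red look-alike of the jar_blue alone.

How it is judged (in metres and radians):
At the end, for the whole second after the job is handed in: Each of the four jars stands upright (within 0.1 rad) and still on the top of the station of its own colour, its axis within 12 mm of the station's centre, and is released (horizontal distance between jar_pink and station_pink below 0.012 m and z of jar_pink in the frame of station_pink between 0.004 and 0.012 m and angle between each of jar_pink, jar_blue, jar_sand, jar_green's own z axis and vertical below 0.1 rad and linear speed of each of jar_pink, jar_blue, jar_sand, jar_green below 0.02 m/s and horizontal distance between jar_blue and station_blue below 0.012 m and z of jar_blue in the frame of station_blue between 0.004 and 0.012 m and horizontal distance between jar_sand and station_sand below 0.012 m and z of jar_sand in the frame of station_sand between 0.004 and 0.012 m and horizontal distance between jar_green and station_green below 0.012 m and z of jar_green in the frame of station_green between 0.004 and 0.012 m); the robot touches nothing.
It fails at once if a jar is tipped over (more than 0.6 rad from upright) (angle between any of jar_pink, jar_blue, jar_sand, jar_green's own z axis and vertical above 0.6 rad).
It fails at once if the bead box is pushed more than 20 mm from its place or tipped (more than 0.4 rad) (distance of bead_box from where it was at the start of the episode above 0.02 m or angle between bead_box's own z axis and vertical above 0.4 rad).
It also fails if it takes over 131 s, if anything falls off the work surface, if the arm or the gripper's body presses on something with over 40 N, if the wrist force passes 120 N, or if a joint passes its speed limit or range.

## Working session

There is one attempt and no reset: what is moved stays moved. The work goes in short steps, Python scripts to look and compute and a tool call to move; the robot and the scene stay as the last step left them, time stands still between calls to the robot, and variables do not carry over. Pictures are saved under pics/ and viewed, at most 14 in all, crops included, and the job is handed in when it is done.

Besides the shell and the picture viewer there is one more tool, called after "Emit:" as name(argument=value, ...) on one line, values as JSON. drive_tool: Moves the arm, as the interface text tells. Its arguments: {"type":"object","properties":{"rows":{"type":"array","items":{"type":"array","items":{"type":"array","items":{"type":"number","minimum":-1,"maximum":1}}}}},"required":["rows"]}

```bash
mkdir -p pics
cat > h.py <<'E'
from cell import env
import numpy as np, cv2
from scipy.spatial.transform import Rotation as R
def pic(cam,fn=None):
    p=env.read_camera(cam)
    if fn: cv2.imwrite('pics/'+fn,p['color'])
    return p
def world(p,a): return (p['pose']@np.r_[a,1])[:3]
def px(p,w):
    c=np.linalg.inv(p['pose'])@np.r_[w,1]; v=p['camera_matrix']@[c[0],-c[1],-c[2]]; return v[:2]/v[2]
def ray(p,uv,z):
    d=np.linalg.inv(p['camera_matrix'])@[uv[0],uv[1],1]; d=p['pose'][:3,:3]@[d[0],-d[1],-d[2]]; o=p['pose'][:3,3]
    return o+d*(z-o[2])/d[2]
E
python3 - <<'E'
from h import *
s=env.state(); print(s['eef_pos'],s['tcp_rot'],s['opening'])
for c in ('top','side'):
    p=pic(c,c+'0.png'); print(c,p['pose'][:3,3].round())
    for n in ['jar_pink','jar_blue','jar_sand','jar_green','station_pink','station_blue','station_sand','station_green','station_grey','bead_box']:
        for d in env.place_of(n,p)[:3]:
            w=world(p,d['at']); print(n,round(d['score'],2),w.round(),px(p,w).round())
E
```

```text
[ 225.85840583 -582.52797499  233.08405072] [-3.14053681e+00 -1.05443077e-04  3.69778670e-01] 1.000708169605278
top [441.  16. 888.]
jar_pink 0.73 [457.  -8.  11.] [251. 224.]
jar_blue 0.9 [406.  90.   1.] [200. 252.]
jar_blue 0.88 [426. 193.   8.] [146. 242.]
jar_blue 0.73 [503.  99.   1.] [195. 202.]
jar_sand 0.83 [573. 194.   5.] [146. 166.]
station_pink 0.9 [571. 197.   2.] [145. 167.]
station_blue 0.82 [ 443. -166.    1.] [331. 231.]
station_blue 0.69 [447.  -8.  -2.] [251. 229.]
station_sand 0.96 [449. -10.  -0.] [251. 229.]
station_sand 0.39 [574. 197.   7.] [144. 166.]
station_green 0.65 [431. 196.   2.] [145. 240.]
station_grey 0.6 [605.  10.  -1.] [240. 150.]
bead_box 0.78 [ 583. -186.    1.] [338. 160.]
side [ 503. -816.  594.]
jar_pink 0.62 [453.  -6.   5.] [223. 200.]
jar_blue 0.79 [400.  91.   0.] [203. 180.]
jar_blue 0.72 [495. 103.  -1.] [240. 176.]
jar_blue 0.53 [433. 198.  11.] [217. 154.]
jar_sand 0.78 [574. 199.  15.] [269. 151.]
jar_green 0.84 [ 434. -161.   10.] [212. 244.]
station_pink 0.61 [568. 199.  -2.] [267. 157.]
station_blue 0.88 [ 439. -161.    2.] [214. 247.]
station_sand 0.96 [454.  -8.   5.] [223. 201.]
station_green 0.51 [428. 198.   4.] [215. 157.]
station_grey 0.86 [606.  10.  -2.] [288. 197.]
bead_box 0.56 [ 580. -190.    2.] [285. 254.]
```

View pics/top0.png

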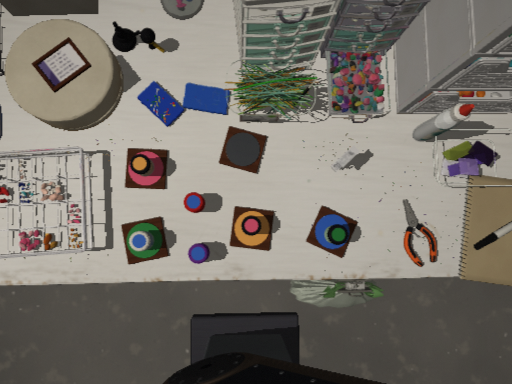

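View pics/side0.png

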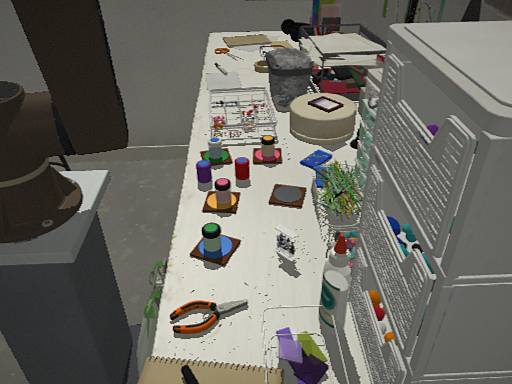

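The scene reads as two swaps. In the top view:
- Sand jar (147,165) is on pink, and pink jar (252,227) is on sand.
- Blue jar (140,240) is on green, and green jar (338,235) is on blue.
- The empty grey station is at (243,149) and the bead box at (346,158).
- **jar_blue candidates:** (140,240) has a white lid and pale blue body, so it fits. (199,253) is purple and (194,202) is red, so both are look-alikes.

Next I'll measure centres precisely and make a confirming crop.

Run:
```python
from h import *
p=pic('top'); im=p['color']; hsv=cv2.cvtColor(im,cv2.COLOR_BGR2HSV)
cv2.imwrite('pics/crop.png',cv2.resize(im[125:270,110:370],None,fx=3,fy=3,interpolation=cv2.INTER_CUBIC))
st=dict(pink=(571,198),blue=(441,-164),sand=(451,-9),green=(430,197),grey=(605,10))
on=dict(pink='sand',sand='pink',blue='green',green='blue')
hue=dict(pink=(165,179),blue=(105,125),sand=(10,25),green=(50,85))
H,W=im.shape[:2]
def sel(c,w,r):
    lo,hi=hue[c]; m=cv2.inRange(hsv,(lo,110,50),(hi,255,255))
    if c=='pink': m|=cv2.inRange(hsv,(0,110,50),(4,255,255))
    k=np.zeros_like(m); cv2.circle(k,tuple(int(v) for v in px(p,w).round()),r,255,-1); m&=k
    n,l,s,cc=cv2.connectedComponentsWithStats(m); i=1+np.argmax(s[1:,4]); 
    ys,xs=np.where(l==i); return np.c_[xs,ys].astype(float)
for c,(x,y) in st.items():
    if c=='grey': continue
    q=sel(c,(x,y,8),28); w=np.array([ray(p,u,8)[:2] for u in q]).astype(np.float32)
    hull=cv2.convexHull(w); (cx,cy),r=cv2.minEnclosingCircle(hull); print('station',c,len(q),round(cx,1),round(cy,1),'r',round(r,1))
    x,y=st[on[c]]; q=sel(c,(x,y,57),16); w=np.array([ray(p,u,57)[:2] for u in q]); print('  jar',c,len(q),w.mean(0).round(1),'diam',(np.ptp(w,0)).round(),q.mean(0).round())
```

```text
station pink 607 569.3 194.8 r 34.9
  jar pink 171 [454.5  -7.6] diam [24. 26.] [251. 225.]
station blue 546 441.8 -166.4 r 33.7
  jar blue 135 [429.2 195.6] diam [22. 22.] [139. 241.]
station sand 1004 450.1 -8.9 r 51.1
  jar sand 170 [570.7 196.6] diam [24. 26.] [139. 163.]
station green 386 430.1 196.1 r 33.5
  jar green 146 [ 436.2 -168. ] diam [22. 24.] [338. 234.]
```

View pics/crop.png

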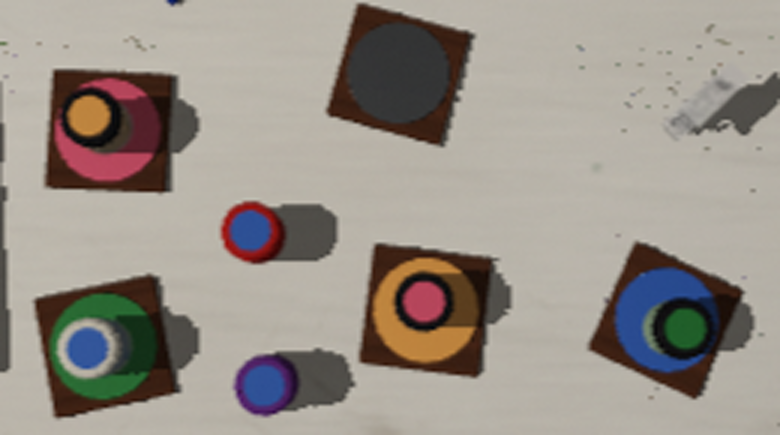

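The crop confirms it: jar_blue is the white-lidded jar on green, and the purple and red ones stay put. Starting the approach.

Emit:
drive_tool(rows=[[[0,0,0,0,0,0.059,1],[0,0,0,0,0,0.059,1],[0,0,0,0,0,0,1]]])

```text
t: 1.52
eef_pos: [225.9, -582.8, 233.7]
tcp_rot: [3.141, -0.0, 0.0]
ft_force: [0.8, -0.2, -0.5]
opening: 0.999
grip_force: 0.0
```

Emit:
drive_tool(rows=[[[0.09,-0.23,0,0,0,0,1],[0.09,-0.23,0,0,0,0,1],[0.09,-0.23,0,0,0,0,1],[0.09,-0.23,0,0,0,0,1],[0.09,-0.23,0,0,0,0,1]]])

```text
t: 2.15
eef_pos: [339.1, -293.6, 233.9]
tcp_rot: [3.141, -0.001, 0.004]
ft_force: [1.7, -0.8, 1.3]
opening: 1.0
grip_force: 0.0
```

Emit:
drive_tool(rows=[[[0.09,-0.23,0.1,0,0,0,1],[0.09,-0.23,0.1,0,0,0,1],[0.09,-0.23,0.1,0,0,0,1],[0.09,-0.23,0.1,0,0,0,1],[0,0,0,0,0,0,1]]])

```text
t: 2.78
eef_pos: [423.5, -76.4, 138.6]
tcp_rot: [-3.141, 0.002, 0.01]
ft_force: [0.3, -0.8, -0.2]
opening: 1.002
grip_force: 0.0
```

Emit:
drive_tool(rows=[[[0.062,-0.138,0,0,0,0,1],[0.062,-0.138,0,0,0,0.003,1],[0,0,0.16,0,0,0,1],[0,0,0,0,0,0,1]]])

```text
t: 3.28
eef_pos: [453.5, -11.1, 98.7]
tcp_rot: [-3.141, 0.004, -0.008]
ft_force: [1.3, 0.5, 0.3]
opening: 1.0
grip_force: 0.0
```

Run:
```python
from h import *
s=env.state(); print(s['eef_pos'].round(1) if hasattr(s['eef_pos'],'round') else s['eef_pos'],s['tcp_rot'])
pic('side','s1.png')
```

```text
[453.5 -11.1  98.7] [-3.14114947  0.00362193 -0.0075747 ]
```

View pics/s1.png

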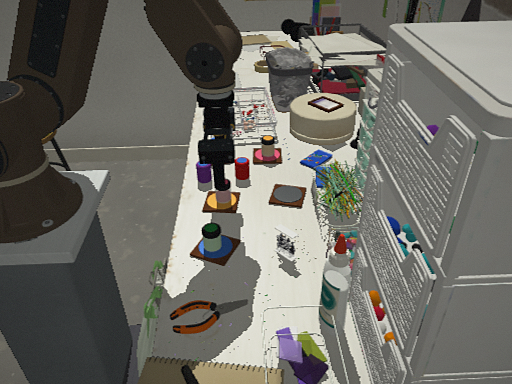

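The gripper hangs directly above the pink jar at about (220,180), jaws along y. Descending and closing.

Emit:
drive_tool(rows=[[[0.004,-0.014,0.1,0,0,0,1],[0,0,0.1,0,0,0,1],[0,0,0.043,0,0,0,1],[0,0,0,0,0,0,1],[0,0,0,0,0,0,0]]])

```text
t: 3.95
eef_pos: [455.8, -7.5, 40.0]
tcp_rot: [3.141, -0.001, -0.01]
ft_force: [0.3, 0.8, 0.3]
opening: 0.944
grip_force: 0.0
```

Emit:
drive_tool(rows=[[[0,0,0,0,0,0,0],[0,0,0,0,0,0,0],[0,0,0,0,0,0,0],[0,0,0,0,0,0,0],[0,0,0,0,0,0,0]]])

```text
t: 4.58
eef_pos: [455.4, -7.2, 39.0]
tcp_rot: [3.142, 0.0, -0.01]
ft_force: [0.5, 0.8, 0.7]
opening: 0.428
grip_force: 0.0
```

Emit:
drive_tool(rows=[[[0,0,0,0,0,0,0],[0,0,0,0,0,0,0],[0,0,0,0,0,0,0],[0,0,-0.06,0,0,0,0],[0,0,-0.1,0,0,0,0]]])

```text
t: 5.2
eef_pos: [454.9, -7.2, 78.9]
tcp_rot: [-3.141, 0.002, -0.01]
ft_force: [-0.4, 0.4, -1.6]
opening: 0.381
grip_force: 30.0
```

Emit:
drive_tool(rows=[[[0.15,-0.018,0,0,0,0,0],[0.15,-0.018,0,0,0,0,0],[0.15,-0.018,0,0,0,0,0],[0.15,-0.018,0,0,0,0,0],[0,0,0,0,0,0,0]]])

```text
t: 5.82
eef_pos: [607.2, 9.4, 78.5]
tcp_rot: [3.141, -0.001, -0.01]
ft_force: [0.1, 0.4, -1.5]
opening: 0.376
grip_force: 30.0
```

Emit:
drive_tool(rows=[[[0,0,0.06,0,0,0,0],[0,0,0.06,0,0,0,0],[0,0,0,0,0,0,0]]])

```text
t: 6.2
eef_pos: [604.3, 9.2, 47.4]
tcp_rot: [-3.141, 0.003, -0.011]
ft_force: [-0.6, 0.3, -2.0]
opening: 0.381
grip_force: 30.0
```

Emit:
drive_tool(rows=[[[0,0,0.02,0,0,0,0],[0,0,0.012,0,0,0,0],[0,0,0,0,0,0,0],[0,0,0,0,0,0,0.8],[0,0,0,0,0,0,0.8]]])

```text
t: 6.82
eef_pos: [605.8, 9.2, 41.3]
tcp_rot: [3.141, -0.001, -0.01]
ft_force: [-0.3, 0.4, -0.7]
opening: 0.537
grip_force: 0.0
```

Emit:
drive_tool(rows=[[[0,0,0,0,0,0,0.8],[0,0,0,0,0,0,0.8],[0,0,-0.1,0,0,0,0.8],[0,0,-0.2,0,0,0,0.8],[0,0,0,0,0,0,0.8]]])

```text
t: 7.45
eef_pos: [607.1, 9.2, 119.4]
tcp_rot: [3.141, -0.006, -0.01]
ft_force: [-0.1, 0.3, -0.5]
opening: 0.801
grip_force: 0.0
```

Emit:
drive_tool(rows=[[[-0.036,-0.188,0,0,0,0,0.8],[-0.036,-0.188,0,0,0,0,0.8],[-0.036,-0.188,0,0,0,0,0.8],[-0.036,-0.188,0,0,0,0,0.8],[0,0,0,0,0,0,0.8]]])

```text
t: 8.07
eef_pos: [570.4, 200.3, 115.1]
tcp_rot: [3.141, 0.001, -0.007]
ft_force: [-0.1, 0.4, -0.2]
opening: 0.8
grip_force: 0.0
```

Emit:
drive_tool(rows=[[[0,0,0.1,0,0,0,0.8],[0,0,0,0,0,0,0.8]]])

```text
t: 8.32
eef_pos: [570.7, 196.7, 89.2]
tcp_rot: [3.141, 0.004, -0.011]
ft_force: [0.4, -0.1, -0.0]
opening: 0.796
grip_force: 0.0
```

Emit:
drive_tool(rows=[[[0,0,0.1,0,0,0,0.8],[0,0,0.1,0,0,0,0.8],[0,0,0,0,0,0,0.8],[0,0,0,0,0,0,0],[0,0,0,0,0,0,0]]])

```text
t: 8.95
eef_pos: [572.1, 197.6, 42.2]
tcp_rot: [-3.141, -0.002, -0.011]
ft_force: [-0.0, -0.3, 0.1]
opening: 0.645
grip_force: 0.0
```

Emit:
drive_tool(rows=[[[0,0,0,0,0,0,0],[0,0,0,0,0,0,0],[0,0,0,0,0,0,0],[0,0,0,0,0,0,0],[0,0,0,0,0,0,0]]])

```text
t: 9.57
eef_pos: [571.6, 197.7, 41.2]
tcp_rot: [-3.142, -0.0, -0.01]
ft_force: [-0.8, 0.3, 5.1]
opening: 0.377
grip_force: 30.0
```

Emit:
drive_tool(rows=[[[0,0,-0.06,0,0,0,0],[0,0,-0.12,0,0,0,0],[0,0,-0.12,0,0,0,0],[0,0,0,0,0,0,0]]])

```text
t: 10.07
eef_pos: [572.4, 197.8, 118.6]
tcp_rot: [-3.141, -0.004, -0.01]
ft_force: [-0.6, -0.4, -1.1]
opening: 0.377
grip_force: 30.0
```

Emit:
drive_tool(rows=[[[-0.121,0.206,0,0,0,0,0],[-0.121,0.206,0,0,0,0,0],[-0.121,0.206,0,0,0,0,0],[-0.121,0.206,0,0,0,0,0],[0,0,0,0,0,0,0]]])

```text
t: 10.7
eef_pos: [446.3, -9.4, 115.7]
tcp_rot: [-3.141, 0.002, -0.015]
ft_force: [0.4, 0.4, -0.2]
opening: 0.378
grip_force: 30.0
```

Emit:
drive_tool(rows=[[[0,0,0.12,0,0,0,0],[0,0,0.12,0,0,0,0],[0,0,0,0,0,0,0],[0,0,0,0,0,0,0]]])

```text
t: 11.2
eef_pos: [448.8, -6.8, 56.5]
tcp_rot: [3.142, -0.0, -0.01]
ft_force: [0.9, 0.5, -1.1]
opening: 0.375
grip_force: 30.0
```

Emit:
drive_tool(rows=[[[0.006,0.008,0.03,0,0,0,0],[0,0,0.03,0,0,0,0],[0,0,0,0,0,0,0],[0,0,0,0,0,0,0]]])

```text
t: 11.7
eef_pos: [449.8, -9.1, 40.9]
tcp_rot: [3.142, 0.0, -0.01]
ft_force: [0.3, -0.3, -0.5]
opening: 0.377
grip_force: 30.0
```

Run:
```python
from h import *
s=env.state(); print(s['eef_pos'],s['ft_force'])
```

```text
[449.83702832  -9.14924097  40.92589863] [ 0.34422867 -0.3112857  -0.48205306]
```

Emit:
drive_tool(rows=[[[0,0,0,0,0,0,0.8],[0,0,0,0,0,0,0.8],[0,0,0,0,0,0,0.8],[0,0,0,0,0,0,0.8],[0,0,-0.1,0,0,0,0.8]]])

```text
t: 12.32
eef_pos: [449.2, -9.1, 65.3]
tcp_rot: [-3.141, 0.003, -0.01]
ft_force: [-0.4, 0.3, 1.5]
opening: 0.786
grip_force: 0.0
```

Emit:
drive_tool(rows=[[[0,0,-0.2,0,0,0,0.8],[0.154,-0.018,0,0,0,0,0.8],[0.154,-0.018,0,0,0,0,0.8],[0.154,-0.018,0,0,0,0,0.8],[0.154,-0.018,0,0,0,0,0.8]]])

```text
t: 12.95
eef_pos: [605.2, 7.5, 116.1]
tcp_rot: [3.141, 0.0, -0.01]
ft_force: [-0.2, -0.7, -0.6]
opening: 0.8
grip_force: 0.0
```

Emit:
drive_tool(rows=[[[0,0,0,0,0,0,0.8],[0,0,0.1,0,0,0,0.8],[0,0,0,0,0,0,0.8]]])

```text
t: 13.32
eef_pos: [602.4, 7.3, 89.7]
tcp_rot: [-3.141, 0.004, -0.01]
ft_force: [0.3, 0.3, -0.2]
opening: 0.799
grip_force: 0.0
```

Emit:
drive_tool(rows=[[[0.008,-0.008,0.1,0,0,0,0.8],[0,0,0.094,0,0,0,0.8],[0,0,0,0,0,0,0.8],[0,0,0,0,0,0,0],[0,0,0,0,0,0,0]]])

```text
t: 13.95
eef_pos: [606.5, 9.2, 43.8]
tcp_rot: [3.141, -0.002, -0.01]
ft_force: [0.0, -0.9, 0.4]
opening: 0.641
grip_force: 0.0
```

Emit:
drive_tool(rows=[[[0,0,0,0,0,0,0],[0,0,0,0,0,0,0],[0,0,0,0,0,0,0],[0,0,0,0,0,0,0],[0,0,0,0,0,0,0]]])

```text
t: 14.58
eef_pos: [606.2, 9.2, 42.8]
tcp_rot: [3.141, -0.0, -0.01]
ft_force: [-0.0, -0.6, 6.1]
opening: 0.378
grip_force: 30.0
```

Emit:
drive_tool(rows=[[[0,0,-0.06,0,0,0,0],[0,0,-0.12,0,0,0,0],[0,0,-0.12,0,0,0,0],[0,0,0,0,0,0,0]]])

```text
t: 15.08
eef_pos: [607.0, 9.3, 120.1]
tcp_rot: [3.141, -0.004, -0.01]
ft_force: [0.3, -0.1, -1.8]
opening: 0.38
grip_force: 30.0
```

Emit:
drive_tool(rows=[[[-0.036,-0.186,0,0,0,0,0],[-0.036,-0.186,0,0,0,0,0],[-0.036,-0.186,0,0,0,0,0],[-0.036,-0.186,0,0,0,0,0],[0,0,0,0,0,0,0]]])

```text
t: 15.7
eef_pos: [570.8, 198.3, 116.7]
tcp_rot: [3.141, 0.001, -0.007]
ft_force: [0.2, -0.6, -0.3]
opening: 0.374
grip_force: 30.0
```

Emit:
drive_tool(rows=[[[0,0,0.12,0,0,0,0],[0,0,0.12,0,0,0,0],[0,0,0,0,0,0,0],[0,0,0,0,0,0,0]]])

```text
t: 16.2
eef_pos: [572.4, 195.1, 58.1]
tcp_rot: [3.142, -0.0, -0.011]
ft_force: [0.7, -0.0, -1.5]
opening: 0.379
grip_force: 30.0
```

Target z 42.5, x about 570.5.

Emit:
drive_tool(rows=[[[-0.008,0,0.03,0,0,0,0],[0,0,0.032,0,0,0,0],[0,0,0,0,0,0,0],[0,0,0,0,0,0,0]]])

```text
t: 16.7
eef_pos: [570.2, 195.7, 42.1]
tcp_rot: [-3.142, -0.001, -0.01]
ft_force: [0.3, -0.4, 0.3]
opening: 0.378
grip_force: 30.0
```

Emit:
drive_tool(rows=[[[0,0,0,0,0,0,0.8],[0,0,0,0,0,0,0.8],[0,0,0,0,0,0,0.8],[0,0,0,0,0,0,0.8],[0,0,-0.1,0,0,0,0.8]]])

```text
t: 17.32
eef_pos: [569.2, 195.4, 65.9]
tcp_rot: [3.141, 0.003, -0.01]
ft_force: [0.2, -0.3, 0.2]
opening: 0.79
grip_force: 0.0
```

Emit:
drive_tool(rows=[[[0,0,-0.2,0,0,0,0.8],[0,0,0,0,0,0,0.8]]])

```text
t: 17.58
eef_pos: [571.5, 196.0, 120.3]
tcp_rot: [-3.14, -0.006, -0.01]
ft_force: [-0.9, -0.3, -0.1]
opening: 0.802
grip_force: 0.0
```

Emit:
drive_tool(rows=[[[-0.141,0,0,0,0,0,0.8],[-0.141,0,0,0,0,0,0.8],[-0.141,0,0,0,0,0,0.8],[-0.141,0,0,0,0,0,0.8],[0,0,0,0,0,0,0.8]]])

```text
t: 18.2
eef_pos: [426.9, 197.0, 116.6]
tcp_rot: [3.141, 0.002, -0.009]
ft_force: [-1.0, -0.3, 0.4]
opening: 0.799
grip_force: 0.0
```

Emit:
drive_tool(rows=[[[0,0,0.1,0,0,0,0.8],[0,0,0,0,0,0,0.8],[0,0,0,0,0,0,0.8]]])

```text
t: 18.58
eef_pos: [429.6, 197.1, 92.1]
tcp_rot: [3.141, 0.0, -0.011]
ft_force: [0.1, 0.4, 0.4]
opening: 0.8
grip_force: 0.0
```

Run:
```python
from h import *
p=pic('side'); cv2.imwrite('pics/s2.png',cv2.resize(p['color'][90:300,150:330],None,fx=3,fy=2.8,interpolation=cv2.INTER_CUBIC))
```

```text
(no output)
```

View pics/s2.png

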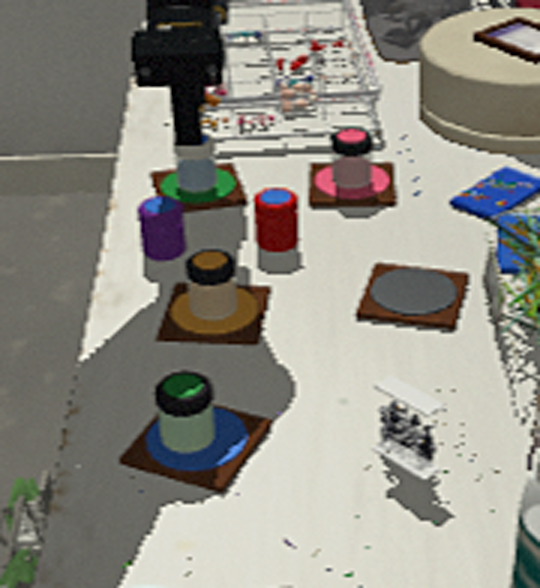

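The pink jar (crop 352,160) and sand jar (210,285) stand centred on their own stations, and the gripper is above the white-lidded jar (195,165). Grasping it.

Emit:
drive_tool(rows=[[[0,0.005,0.1,0,0,0,0.8],[0,0,0.104,0,0,0,0.8],[0,0,0,0,0,0,0.8],[0,0,0,0,0,0,0],[0,0,0,0,0,0,0]]])

```text
t: 19.25
eef_pos: [429.5, 196.0, 42.0]
tcp_rot: [-3.141, -0.002, -0.01]
ft_force: [0.1, -0.3, -0.6]
opening: 0.647
grip_force: 0.0
```

Emit:
drive_tool(rows=[[[0,0,0,0,0,0,0],[0,0,0,0,0,0,0],[0,0,0,0,0,0,0],[0,0,0,0,0,0,0],[0,0,0,0,0,0,0]]])

```text
t: 19.88
eef_pos: [429.2, 195.9, 41.3]
tcp_rot: [-3.141, -0.001, -0.01]
ft_force: [0.6, 1.8, 5.8]
opening: 0.38
grip_force: 30.0
```

Emit:
drive_tool(rows=[[[0,0,-0.06,0,0,0,0],[0,0,-0.12,0,0,0,0],[0,0,-0.12,0,0,0,0],[0,0,0,0,0,0,0]]])

```text
t: 20.38
eef_pos: [429.6, 196.0, 117.4]
tcp_rot: [-3.141, -0.003, -0.01]
ft_force: [-0.3, -0.5, -1.0]
opening: 0.379
grip_force: 30.0
```

Emit:
drive_tool(rows=[[[0.141,0.149,0,0,0,0,0],[0.141,0.149,0,0,0,0,0],[0.141,0.149,0,0,0,0,0],[0.141,0.149,0,0,0,0,0],[0.141,0.149,0,0,0,0,0]]])

```text
t: 21.0
eef_pos: [603.8, 6.3, 114.4]
tcp_rot: [-3.142, 0.002, -0.011]
ft_force: [0.6, 0.4, -1.2]
opening: 0.377
grip_force: 30.0
```

Emit:
drive_tool(rows=[[[0,0,0,0,0,0,0],[0,0,0.12,0,0,0,0],[0,0,0.12,0,0,0,0],[0,0,0,0,0,0,0],[0,0,0,0,0,0,0]]])

```text
t: 21.62
eef_pos: [603.3, 8.2, 56.4]
tcp_rot: [3.142, 0.0, -0.01]
ft_force: [0.5, -0.3, -2.4]
opening: 0.381
grip_force: 30.0
```

Emit:
drive_tool(rows=[[[0.004,0,0.03,0,0,0,0],[0,0,0.03,0,0,0,0],[0,0,0,0,0,0,0],[0,0,0,0,0,0,0]]])

```text
t: 22.12
eef_pos: [604.3, 7.8, 41.0]
tcp_rot: [3.141, 0.0, -0.01]
ft_force: [-1.1, 0.2, -1.7]
opening: 0.377
grip_force: 30.0
```

Emit:
drive_tool(rows=[[[0,0,0,0,0,0,0.8],[0,0,0,0,0,0,0.8],[0,0,0,0,0,0,0.8],[0,0,0,0,0,0,0.8],[0,0,-0.1,0,0,0,0.8]]])

```text
t: 22.75
eef_pos: [603.5, 7.8, 64.9]
tcp_rot: [-3.141, 0.003, -0.01]
ft_force: [0.4, 0.5, 0.2]
opening: 0.79
grip_force: 0.0
```

Emit:
drive_tool(rows=[[[0,0,-0.2,0,0,0,0.8],[0,0,0,0,0,0,0.8],[0,0,0,0,0,0,0.8]]])

```text
t: 23.12
eef_pos: [604.0, 7.8, 115.7]
tcp_rot: [3.142, 0.0, -0.01]
ft_force: [-0.6, 1.0, -0.2]
opening: 0.801
grip_force: 0.0
```

Emit:
drive_tool(rows=[[[-0.134,0.141,0,0,0,0,0.8],[-0.134,0.141,0,0,0,0,0.8],[-0.134,0.141,0,0,0,0,0.8],[-0.134,0.141,0,0,0,0,0.8],[-0.134,0.141,0,0,0,0,0.8]]])

```text
t: 23.75
eef_pos: [433.4, -167.4, 114.9]
tcp_rot: [-3.141, 0.002, -0.01]
ft_force: [1.4, -0.9, -0.2]
opening: 0.8
grip_force: 0.0
```

Emit:
drive_tool(rows=[[[0,0,0,0,0,0,0.8],[0,0,0.1,0,0,0,0.8],[0,0,0,0,0,0,0.8],[0,0,0,0,0,0,0.8]]])

```text
t: 24.25
eef_pos: [435.3, -166.3, 91.0]
tcp_rot: [-3.141, 0.001, -0.01]
ft_force: [0.0, -0.3, -0.2]
opening: 0.803
grip_force: 0.0
```

Emit:
drive_tool(rows=[[[0.004,0.006,0.1,0,0,0,0.8],[0,0,0.1,0,0,0,0.8],[0,0,0,0,0,0,0.8],[0,0,0,0,0,0,0],[0,0,0,0,0,0,0]]])

```text
t: 24.88
eef_pos: [436.4, -168.4, 42.0]
tcp_rot: [3.141, -0.001, -0.01]
ft_force: [-0.4, 0.1, -0.2]
opening: 0.644
grip_force: 0.0
```

Emit:
drive_tool(rows=[[[0,0,0,0,0,0,0],[0,0,0,0,0,0,0],[0,0,0,0,0,0,0],[0,0,0,0,0,0,0],[0,0,0,0,0,0,0]]])

```text
t: 25.5
eef_pos: [436.1, -168.2, 41.2]
tcp_rot: [3.141, -0.0, -0.01]
ft_force: [-0.7, 2.2, 5.1]
opening: 0.376
grip_force: 30.0
```

Emit:
drive_tool(rows=[[[0,0,-0.06,0,0,0,0],[0,0,-0.12,0,0,0,0],[0,0,-0.14,0,0,0,0],[0,0,0,0,0,0,0]]])

```text
t: 26.0
eef_pos: [436.7, -168.7, 122.7]
tcp_rot: [3.14, -0.003, -0.01]
ft_force: [-0.1, 1.1, -2.3]
opening: 0.376
grip_force: 30.0
```

Emit:
drive_tool(rows=[[[-0.003,-0.208,0,0,0,0,0],[-0.003,-0.208,0,0,0,0,0],[-0.003,-0.208,0,0,0,0,0],[-0.003,-0.208,0,0,0,0,0],[-0.003,-0.208,0,0,0,0,0]]])

```text
t: 26.62
eef_pos: [434.4, 93.3, 120.1]
tcp_rot: [3.141, 0.001, -0.011]
ft_force: [0.4, -0.4, -1.4]
opening: 0.377
grip_force: 30.0
```

Emit:
drive_tool(rows=[[[-0.003,-0.208,0,0,0,0,0],[-0.003,-0.208,0,0,0,0,0],[0,0,0,0,0,0,0],[0,0,0,0,0,0,0]]])

```text
t: 27.12
eef_pos: [434.0, 195.4, 120.2]
tcp_rot: [3.141, 0.001, -0.01]
ft_force: [0.4, -0.1, 0.4]
opening: 0.375
grip_force: 30.0
```

Emit:
drive_tool(rows=[[[-0.016,-0.002,0.12,0,0,0,0],[0,0,0.12,0,0,0,0],[0,0,0,0,0,0,0],[0,0,0.05,0,0,0,0],[0,0,0.024,0,0,0,0]]])

```text
t: 27.75
eef_pos: [430.8, 196.0, 42.5]
tcp_rot: [-3.142, -0.001, -0.011]
ft_force: [0.1, -0.1, -0.3]
opening: 0.381
grip_force: 30.0
```

Emit:
drive_tool(rows=[[[0,0,0,0,0,0,0],[0,0,0,0,0,0,0]]])

```text
t: 28.0
eef_pos: [430.7, 196.4, 42.9]
tcp_rot: [-3.142, -0.001, -0.01]
ft_force: [-0.1, -0.9, -0.6]
opening: 0.379
grip_force: 30.0
```

Emit:
drive_tool(rows=[[[0,0,0.006,0,0,0,0],[0,0,0,0,0,0,0],[0,0,0,0,0,0,0.8],[0,0,0,0,0,0,0.8],[0,0,0,0,0,0,0.8]]])

```text
t: 28.62
eef_pos: [430.5, 196.3, 41.0]
tcp_rot: [3.141, 0.0, -0.01]
ft_force: [0.2, -0.5, 0.6]
opening: 0.636
grip_force: 0.0
```

Emit:
drive_tool(rows=[[[0,0,0,0,0,0,0.8],[0,0,-0.1,0,0,0,0.8],[0,0,-0.2,0,0,0,0.8],[0,0,0,0,0,0,0.8]]])

```text
t: 29.12
eef_pos: [431.7, 196.7, 118.6]
tcp_rot: [-3.14, -0.005, -0.01]
ft_force: [0.1, -0.4, -1.2]
opening: 0.804
grip_force: 0.0
```

Emit:
drive_tool(rows=[[[0.139,0.151,0,0,0,0,0.8],[0.139,0.151,0,0,0,0,0.8],[0.139,0.151,0,0,0,0,0.8],[0.139,0.151,0,0,0,0,0.8],[0.139,0.151,0,0,0,0,0.8]]])

```text
t: 29.75
eef_pos: [603.0, 4.4, 114.9]
tcp_rot: [-3.142, 0.001, -0.011]
ft_force: [-0.1, 0.5, -0.4]
opening: 0.799
grip_force: 0.0
```

Emit:
drive_tool(rows=[[[0,0,0,0,0,0,0.8],[0,0,0.1,0,0,0,0.8],[0,0,0,0,0,0,0.8],[0,0,0,0,0,0,0.8]]])

```text
t: 30.25
eef_pos: [602.1, 6.3, 91.3]
tcp_rot: [3.142, 0.0, -0.01]
ft_force: [0.2, -0.6, 0.2]
opening: 0.801
grip_force: 0.0
```

Emit:
drive_tool(rows=[[[0.008,-0.006,0.1,0,0,0,0.8],[0,0,0.1,0,0,0,0.8],[0,0,0,0,0,0,0.8],[0,0,0,0,0,0,0],[0,0,0,0,0,0,0]]])

```text
t: 30.88
eef_pos: [604.8, 7.3, 42.3]
tcp_rot: [3.141, -0.002, -0.01]
ft_force: [-0.0, 0.2, 0.1]
opening: 0.642
grip_force: 0.0
```

Emit:
drive_tool(rows=[[[0,0,0,0,0,0,0],[0,0,0,0,0,0,0],[0,0,0,0,0,0,0],[0,0,0,0,0,0,0],[0,0,0,0,0,0,0]]])

```text
t: 31.5
eef_pos: [604.4, 7.3, 41.3]
tcp_rot: [3.142, -0.0, -0.01]
ft_force: [-1.4, 0.8, 5.3]
opening: 0.381
grip_force: 30.0
```

Emit:
drive_tool(rows=[[[0,0,-0.06,0,0,0,0],[0,0,-0.12,0,0,0,0],[0,0,-0.14,0,0,0,0],[0,0,0,0,0,0,0]]])

```text
t: 32.0
eef_pos: [605.4, 7.2, 124.0]
tcp_rot: [3.141, -0.005, -0.01]
ft_force: [-0.1, 0.5, -1.9]
opening: 0.379
grip_force: 30.0
```

Emit:
drive_tool(rows=[[[-0.129,0.139,0,0,0,0,0],[-0.129,0.139,0,0,0,0,0],[-0.129,0.139,0,0,0,0,0],[-0.129,0.139,0,0,0,0,0],[-0.129,0.139,0,0,0,0,0]]])

```text
t: 32.62
eef_pos: [439.8, -165.5, 120.6]
tcp_rot: [-3.141, 0.001, -0.01]
ft_force: [0.9, -1.1, -1.4]
opening: 0.378
grip_force: 30.0
```

Emit:
drive_tool(rows=[[[0,0,0,0,0,0,0],[0,0,0.12,0,0,0,0],[0,0,0.12,0,0,0,0],[0,0,0,0,0,0,0],[0,0,0,0,0,0,0]]])

```text
t: 33.25
eef_pos: [441.7, -164.6, 61.6]
tcp_rot: [3.141, -0.0, -0.01]
ft_force: [-0.0, -0.5, -0.3]
opening: 0.376
grip_force: 30.0
```

Emit:
drive_tool(rows=[[[0,0.007,0.04,0,0,0,0],[0,0,0.041,0,0,0,0],[0,0,0,0,0,0,0],[0,0,0,0,0,0,0]]])

```text
t: 33.75
eef_pos: [441.2, -166.5, 40.6]
tcp_rot: [-3.142, 0.0, -0.01]
ft_force: [-0.0, -0.3, -1.4]
opening: 0.376
grip_force: 30.0
```

Emit:
drive_tool(rows=[[[0,0,0,0,0,0,0.8],[0,0,0,0,0,0,0.8],[0,0,0,0,0,0,0.8],[0,0,0,0,0,0,0.8],[0,0,-0.1,0,0,0,0.8]]])

```text
t: 34.38
eef_pos: [440.7, -166.2, 65.1]
tcp_rot: [-3.14, 0.003, -0.01]
ft_force: [0.3, 0.5, -0.1]
opening: 0.791
grip_force: 0.0
```

Emit:
drive_tool(rows=[[[0,0,-0.22,0,0,0,0.8],[0,0,-0.22,0,0,0,0.8],[0,0.22,-0.1,0,0,0,0.8],[-0.06,0.22,0,0,0,0,0.8],[-0.06,0.22,0,0,0,0,0.8]]])

```text
t: 35.0
eef_pos: [409.1, -332.8, 201.4]
tcp_rot: [3.141, -0.001, -0.01]
ft_force: [0.1, -0.1, 0.3]
opening: 0.799
grip_force: 0.0
```

Emit:
drive_tool(rows=[[[-0.06,0.22,0,0,0,0,0.8],[-0.06,0.22,0,0,0,0,0.8],[0,0.2,0,0,0,0,0.8],[0,0,0,0,0,0,0.8],[0,0,0,0,0,0,0.8]]])

```text
t: 35.62
eef_pos: [377.7, -490.3, 200.4]
tcp_rot: [-3.141, 0.001, -0.011]
ft_force: [0.1, -0.8, 0.1]
opening: 0.803
grip_force: 0.0
```

Run:
```python
from h import *
p=pic('top'); im=p['color']; hsv=cv2.cvtColor(im,cv2.COLOR_BGR2HSV)
cv2.imwrite('pics/end.png',cv2.resize(im[125:270,110:370],None,fx=3,fy=3,interpolation=cv2.INTER_CUBIC))
st=dict(pink=(569.5,195),blue=(441.8,-166.4),sand=(450,-9),green=(430.1,196.1))
hue=dict(pink=(165,179),blue=(105,125),sand=(10,22),green=(50,85))
for c,(x,y) in st.items():
    # dark/white lid ring: everything not of the inlay colour -> use networks and the lid circle
    for d in env.place_of('jar_'+c,p)[:3]: print(c,round(d['score'],2),world(p,d['at']).round(1),(x,y))
    u=px(p,(x,y,57)); print('  expect lid px in crop',((u-[110,125])*3).round())
```

```text
pink 0.89 [569.5 192.5   8.6] (569.5, 195)
  expect lid px in crop [ 90. 117.]
blue 0.87 [ 441.8 -172.2    7.9] (441.8, -166.4)
blue 0.65 [4.058e+02 9.010e+01 1.000e-01] (441.8, -166.4)
blue 0.58 [502.4  99.5   2.6] (441.8, -166.4)
  expect lid px in crop [681. 318.]
sand 0.58 [449.2 -10.2   8.6] (450, -9)
  expect lid px in crop [425. 308.]
green 0.78 [425.4 193.6   8.9] (430.1, 196.1)
  expect lid px in crop [ 85. 346.]
```

View pics/end.png

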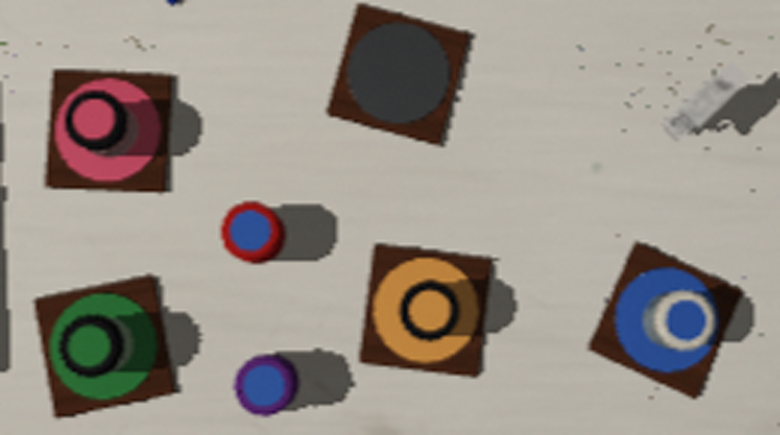

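Each lid dot matches its inlay. One numeric check of the offsets before handing in.

Run:
```python
from h import *
p=pic('top'); hsv=cv2.cvtColor(p['color'],cv2.COLOR_BGR2HSV)
st=dict(pink=(569.3,194.8),blue=(441.8,-166.4),sand=(450,-9),green=(430.1,196.1))
hue=dict(pink=(160,179),blue=(105,125),sand=(8,25),green=(50,85))
for c,(x,y) in st.items():
    lo,hi=hue[c]; m=cv2.inRange(hsv,(lo,110,100 if c!='green' else 70),(hi,255,255))
    n,l,s,cc=cv2.connectedComponentsWithStats(m,connectivity=4); e=px(p,(x,y,57))
    for i in range(1,n):
        if s[i,4]>60 and np.hypot(*(cc[i]-e))<9: 
            w=ray(p,cc[i],57)[:2]; print(c,s[i,4],w.round(1),'off',(w-[x,y]).round(1))
```

```text
pink 409 [558.  189.8] off [-11.3  -5. ]
pink 149 [569.1 193.7] off [-0.2 -1.1]
blue 127 [ 441.2 -168.4] off [-0.6 -2. ]
sand 548 [449.4  -1.2] off [-0.6  7.8]
sand 148 [449.3 -10.9] off [-0.7 -1.9]
green 398 [429.4 190.9] off [-0.7 -5.2]
green 151 [430.8 194.6] off [ 0.7 -1.5]
```

All dots sit within about 2 mm of their station centres, and the arm is clear (the larger blobs are the inlays themselves).

```bash
python3 -c "
from cell import env
print(env.job_done())"
```

```text
the job is handed in; nothing more can be done
None
```

All four jars stand released and upright on the stations of their own colours, each about 2 mm from centre by the last camera check. The bead box and look-alikes still stand where they were, and the job was handed in after about 36 s (limit 131 s); the hand-in call returned no verdict.

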